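Find the loose terminal bolt and hold its cap open

ROBOT

A 6-joint arm with a two-finger parallel gripper is mounted at the origin on the work surface. World frame = base frame: x ahead of the robot, y to its left, z up, the work surface at z = 0. Lengths are in m, angles in rad, forces in N, time in s.
With the tool pointing down it reaches from about 0.375 to 0.9 m from the base axis. Payload 3.1 kg.
Tool frame: the origin (TCP) lies midway between the tips of the shut fingers; the grasp point (between the pads) lies 19 mm behind it; z points along the fingers, x is the direction in which the jaws open and shut, and the axes are right-handed (so a half turn about z gives the same grasp; the last joint's range is limited). The gripper opens to 87 mm and grips with 3 to 60 N. Pads are 19 mm wide; open, the fingers measure 117 mm over their backs; the gripper's body (75 mm by 190 mm) begins 51 mm behind the grasp point.
Start: joints at [1.107, 0.527, 1.433, -0, 1.181, -0.178], TCP at [0.176, 0.6, 0.223] pointing down, gripper open.
Joint ranges: [-3.08, 3.08], [-0.75, 2.2], [0.22, 2.44], [-1.43, 4.57], [0, 2.65], [-2.85, 2.85]. Speed limits (rad/s): [2.79, 2.79, 3.14, 3.14, 3.14, 3.14].

INTERFACE

Orientations are given as a unit quaternion [x, y, z, w].
In Python, from rig import * gives the robot as it stands.
- The arm moves only by the tool drive_tool, never from a script. Its argument "plan" is a list of rows, each an object with "offset": the shift along the tool's x, y, z in cm, a list of three; "delta_rot": the turn, a rotation vector about the tool's x, y, z in degrees, a list of three; "jaw": the finger opening in cm, from 0 to 8.7. In form: [{"offset": [dx, dy, dz], "delta_rot": [wx, wy, wz], "jaw": jaw}, ...]. A call has exactly 8 rows; each row is the pose to reach, as a shift and turn from the pose commanded when the call began, along the tool's axes at that moment; what a row does not reach only later rows make up. A row lasts 1/12 s, in which the tool goes at most 41.7 mm and 7.16 degrees, less where a joint would pass 70% of its speed; a pose out of reach is approached as far as the arm can. A call with a gripper value outside its range is refused whole. The fingers move at their own pace and stop on an object; "squeeze" is the grip in N (left out, the last holds). Time passes only in rows, so rows that repeat a pose let the fingers close, or fill a call up. It gives the time, the measured TCP pose, the force and the opening at its end, in the units of the state.
- get_obs(): the state, without advancing time (a new reading comes with each control period).
- camera(name): name is "scene" or "top"; returns the picture (400x640x3 uint8, red, green, blue); there is no depth.
- calibration(name): a dict with "K" (3x3 intrinsics, pixels), "pose" (4x4, takes a point from camera to world coordinates). Camera axes: x right, y down, z forward; pixel columns grow to the right and rows downward; lengths in m; the calibration is good to about 2 mm. A picture is of the moment at which its call begins. calibration takes no time and is no camera call.
- hand_in(): hands the job in, once; it reports no verdict.
The state is a dict: "time": time; "q": joint angles; "joint_velocities": joint speeds; "joint_torque": joint torques, N m; "position": TCP position; "tool_rot": TCP orientation; "ft_force": force on the tool from outside, world axes, zero at the start; "moment": the same for the moment, N m; "grip_width": finger opening in m.
Only numpy, scipy, OpenCV 4.12 (cv2) and the standard library are available. Lean on these libraries where they do the work, as an engineer would, in place of code of your own. Each camera call takes 0.05 s, during which the arm holds its last target.

TASK

Isolate the terminal block first: pull the plugged-in link out of its socket and leave it in the parts tray. Then tap the bolt heads from above to find the loose one, which gives way and sinks, and lift the hinged cap of that bolt by its grip, at least 60 degrees open, leaving the caps of the tight bolts shut and the things lying around where they are. Finish while holding that cap open with the gripper, so that a colleague can get at the bolt: it springs shut if let go.

Things in the scene. Friction and masses are not known exactly. Their poses are not given: they have to be found in the camera images.
- block: Black terminal block on an aluminium foot, fixed to the bench, 70 x 320 x 42 mm high. Origin on the bench surface under the middle bolt; x points away from the robot towards the cap hinges, y runs along the row of bolts to the robot's left, z up. Bolts stand at block x = 0, y = -80, 0, +80 mm; the link socket is at x = 0, y = +150 mm. Its front face (robot side) is at x = -30 mm.
- link: Isolating link: a grey plug with a copper blade, plugged into the socket at the left end of the block. Origin at the centre of the blade's foot, z up; sizes in its frame: blade 11 x 24 mm, z 0 to 22 mm, flange 22 x 40 mm, z 22 to 28 mm (rests on the block's top when plugged in), handle 14 mm thick (x) x 30 mm wide (y), z 28 to 58 mm. 60 g. Axes as the block's when plugged.
- link_handle (a point): Centre of the link's handle, 43 mm above its foot, 15 mm below its top, 63 mm above the bench when plugged in. Two spring balls hold the link: a straight pull up of up to about 15 N over the first 5 mm frees it; the blade is out of the socket after 22 mm.
- socket (a point): Middle of the link socket's mouth, on the block's top, 42 mm above the bench.
- tray: Blue open parts tray, fixed, 150 (x) x 130 (y) x 22 mm high, walls 4 mm, floor about 4 mm thick. Origin under its centre, z up.
- bolt_1_head (a point): Centre of the top face of the hexagon head of the steel bolt at the robot's right end of the row (block y = -80 mm); 62 mm above the bench at the start, head 21 mm across corners and 10 mm high, shank 10 mm below it. The head stands up through the window of its cap, 15 mm above the cap's top face. All three look alike; exactly one, different each time, is loose.
- bolt_1 (a joint): How far that bolt has sunk, m: 0 at the start, 0.006 fully sunk. Pressed from above, the loose bolt gives way at about 2.5 N, sinks 6 mm and stays down; a tight one gives less than 1.5 mm.
- cap_1 (a joint): Opening angle of the cap of bolt_1, rad: 0 shut (lying flat on the block), 1.57 upright, stop at 1.6. A light spring (1 to 1.5 N at the grip) shuts it when let go.
- cap_1_grip (a point): Centre of the grip of the cap of bolt_1: a round bar along block y, 22 mm long, 12 mm thick, at the robot-side end of the cap's tongue (14 x 36 x 4 mm), 84 mm from the hinge. When shut it is 45 mm above the bench, 28 mm in front of the block's front face, free from below with 58 mm clear to the next grips. Taken by its two ends from above, it can turn between the fingers as it is lifted.
- cap_1_hinge (a point): Middle of the hinge of the cap of bolt_1, on the side away from the robot, at block x = +26 mm, 45 mm above the bench; the hinge axis runs along block y. The cap is a 46 mm wide, 4 mm thick frame round the bolt head with a tongue towards the robot; its grip swings up and away from the robot.
- bolt_2_head (a point): Centre of the top face of the hexagon head of the steel bolt at the middle (block y = 0); 62 mm above the bench at the start, head 21 mm across corners and 10 mm high, shank 10 mm below it. The head stands up through the window of its cap, 15 mm above the cap's top face. All three look alike; exactly one, different each time, is loose.
- bolt_2 (a joint): How far that bolt has sunk, m: 0 at the start, 0.006 fully sunk. Pressed from above, the loose bolt gives way at about 2.5 N, sinks 6 mm and stays down; a tight one gives less than 1.5 mm.
- cap_2 (a joint): Opening angle of the cap of bolt_2, rad: 0 shut (lying flat on the block), 1.57 upright, stop at 1.6. A light spring (1 to 1.5 N at the grip) shuts it when let go.
- cap_2_grip (a point): Centre of the grip of the cap of bolt_2: a round bar along block y, 22 mm long, 12 mm thick, at the robot-side end of the cap's tongue (14 x 36 x 4 mm), 84 mm from the hinge. When shut it is 45 mm above the bench, 28 mm in front of the block's front face, free from below with 58 mm clear to the next grips. Taken by its two ends from above, it can turn between the fingers as it is lifted.
- cap_2_hinge (a point): Middle of the hinge of the cap of bolt_2, on the side away from the robot, at block x = +26 mm, 45 mm above the bench; the hinge axis runs along block y. The cap is a 46 mm wide, 4 mm thick frame round the bolt head with a tongue towards the robot; its grip swings up and away from the robot.
- bolt_3_head (a point): Centre of the top face of the hexagon head of the steel bolt at the left, next to the link socket (block y = +80 mm); 62 mm above the bench at the start, head 21 mm across corners and 10 mm high, shank 10 mm below it. The head stands up through the window of its cap, 15 mm above the cap's top face. All three look alike; exactly one, different each time, is loose.
- bolt_3 (a joint): How far that bolt has sunk, m: 0 at the start, 0.006 fully sunk. Pressed from above, the loose bolt gives way at about 2.5 N, sinks 6 mm and stays down; a tight one gives less than 1.5 mm.
- cap_3 (a joint): Opening angle of the cap of bolt_3, rad: 0 shut (lying flat on the block), 1.57 upright, stop at 1.6. A light spring (1 to 1.5 N at the grip) shuts it when let go.
- cap_3_grip (a point): Centre of the grip of the cap of bolt_3: a round bar along block y, 22 mm long, 12 mm thick, at the robot-side end of the cap's tongue (14 x 36 x 4 mm), 84 mm from the hinge. When shut it is 45 mm above the bench, 28 mm in front of the block's front face, free from below with 58 mm clear to the next grips. Taken by its two ends from above, it can turn between the fingers as it is lifted.
- cap_3_hinge (a point): Middle of the hinge of the cap of bolt_3, on the side away from the robot, at block x = +26 mm, 45 mm above the bench; the hinge axis runs along block y. The cap is a 46 mm wide, 4 mm thick frame round the bolt head with a tongue towards the robot; its grip swings up and away from the robot.
- meter: Bystander: grey hand-held multimeter lying flat, 85 x 175 x 42 mm, origin under its centre.
- driver: Bystander: black-handled screwdriver lying on the bench, 200 mm long, handle 26 mm thick, origin under its middle.
- jar: Bystander: clear jar with steel lid, diameter 64 mm, 75 mm high, origin under its centre.
- canister: Bystander: open steel cup, diameter 72 mm, 80 mm high, origin under its centre.
Things that resemble listed ones, but are neither listed nor needed, are in the scene too. Several things have the shape of the link; the one meant has the colours described above.

How it is judged:
By the outcome, as a careful person would: the job done as asked, in the order asked, and still so for the second after the job is handed in, while the arm keeps its last pose, push and grip.
It also fails if it takes over 64 s, if anything falls off the work surface, if the arm or the gripper's body presses on something with over 40 N, if the wrist force passes 120 N, or if a joint passes its speed limit or range.

## Working session

There is one attempt and no reset: what is moved stays moved. The work goes in short steps, Python scripts to look and compute and a tool call to move; the robot and the scene stay as the last step left them, time stands still between calls to the robot, and variables do not carry over. Pictures are saved under pics/ and viewed, and the job is handed in when it is done.

Besides the shell and the picture viewer there is one more tool, called after "Call:" as name(argument=value, ...), one argument or row to a line, values as JSON. drive_tool: Moves the arm, as the interface text tells. Its arguments: {"type":"object","properties":{"plan":{"type":"array","items":{"type":"object","properties":{"offset":{"type":"array","items":{"type":"number"}},"delta_rot":{"type":"array","items":{"type":"number"}},"jaw":{"type":"number"}}}},"squeeze":{"type":"number"}},"required":["plan"]}

```bash
mkdir -p pics; python3 - <<'E'
from rig import *
import cv2
print(get_obs())
for n in ("scene","top"):
    cv2.imwrite(f"pics/{n}0.png",camera(n)[:,:,::-1]); c=calibration(n); print(n,c)
E
```

```text
{'time': 0.0, 'q': array([ 1.10750742e+00,  5.28482942e-01,  1.43388839e+00,  2.90279540e-06,
        1.18136461e+00, -1.78473718e-01]), 'joint_velocities': array([ 0.00112438,  0.001093  ,  0.00141761,  0.00040213, -0.00118649,
       -0.00067218]), 'joint_torque': array([ 1.22717365e-04, -4.40046358e+01, -1.76588881e+01,  6.32461673e-02,
        5.81334648e-02, -1.62320016e-04]), 'position': array([0.17524196, 0.59918203, 0.22156573]), 'tool_rot': array([ 8.00306092e-01,  5.99590703e-01, -9.58691822e-04,  4.78886829e-04]), 'ft_force': array([-0.2346309 , -0.14429624, -0.12707137]), 'moment': array([ 0.00179326, -0.00352809, -0.0077375 ]), 'grip_width': 0.08732629896094295}
scene {'K': array([[482.86264993,   0.        , 321.61239779],
       [  0.        , 482.86264993, 200.58336951],
       [  0.        ,   0.        ,   1.        ]]), 'pose': array([[-0.18279681,  0.78264475, -0.59502312,  1.26440866],
       [ 0.98305971,  0.15373803, -0.09979093,  0.14779323],
       [ 0.01337683, -0.60318472, -0.79748934,  1.05804638],
       [ 0.        ,  0.        ,  0.        ,  1.        ]])}
top {'K': array([[504.87557752,   0.        , 320.41160526],
       [  0.        , 504.87557752, 192.91144599],
       [  0.        ,   0.        ,   1.        ]]), 'pose': array([[-0.0088083 , -0.9904567 ,  0.13754251,  0.31781964],
       [-0.99995616,  0.00828766, -0.00435755,  0.03068336],
       [ 0.00317606, -0.13757486, -0.99048628,  1.51450398],
       [ 0.        ,  0.        ,  0.        ,  1.        ]])}
```

View pics/scene0.png

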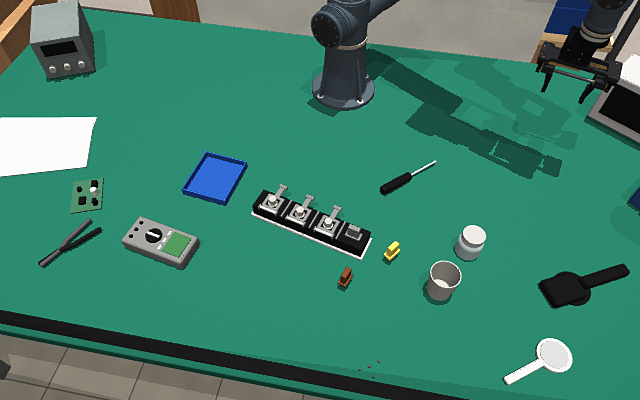

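View pics/top0.png

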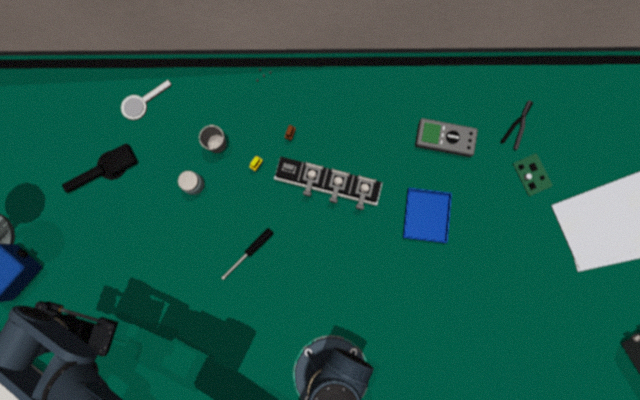

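The scene view shows the block at about (310,225), with the bolts at (272,200), (300,212) and (328,224) and the link at (353,233). The tray is at (215,178). The link-shaped candidates are grey in the socket at (353,233), yellow at (392,251) and brown/orange at (345,277). I'll confirm which one fits in an enlarged crop.

```bash
python3 - <<'E'
import cv2,numpy as np
a=cv2.imread("pics/scene0.png")[170:300,240:420]; b=cv2.imread("pics/top0.png")[120:215,240:395]
cv2.imwrite("pics/c_s.png",cv2.resize(a,(800,578),interpolation=cv2.INTER_CUBIC))
cv2.imwrite("pics/c_t.png",cv2.resize(b,(775,475),interpolation=cv2.INTER_CUBIC))
E
```

```text
(no output)
```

View pics/c_s.png

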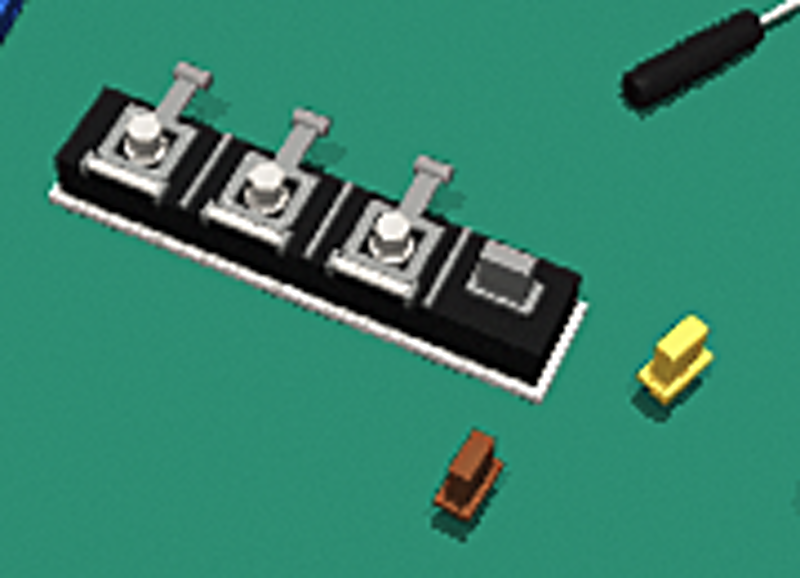

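View pics/c_t.png

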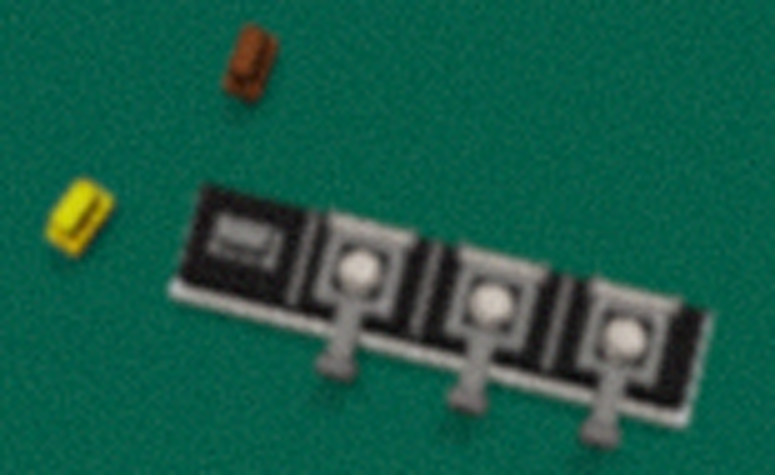

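```bash
cat > h.py <<'E'
import cv2,numpy as np
from rig import *
def ray(n,u,v,z):
    c=calibration(n);K,P=c["K"],c["pose"]
    d=P[:3,:3]@np.linalg.solve(K,[u,v,1.]);o=P[:3,3]
    return o+d*(z-o[2])/d[2]
def proj(n,p):
    c=calibration(n);K,P=c["K"],c["pose"]
    q=P[:3,:3].T@(np.atleast_2d(p)-P[:3,3]).T;q=K@q
    return (q[:2]/q[2]).T
E
python3 - <<'E'
from h import *
from scipy.optimize import least_squares
obs=[]
# hand guesses from crops; refine bolt blobs by brightness
for n,org,s,f,pts in (("scene",(240,170),(800/180,578/130),"pics/scene0.png",[(146,133),(270,185),(393,235)]),("top",(240,120),(5,5),"pics/top0.png",[(626,337),(491,303),(359,268)])):
    g=cv2.imread(f); g=g.min(2)
    m=((g>(185 if n=="scene" else 170))*255).astype(np.uint8)
    _,lab,st,ce=cv2.connectedComponentsWithStats(m)
    for i,p in enumerate(pts):
        u=np.array([org[0]+p[0]/s[0]-.5,org[1]+p[1]/s[1]-.5])
        y0,x0=int(u[1])-4,int(u[0])-4
        w=np.clip(g[y0:y0+10,x0:x0+10].astype(float)-170,0,None)
        yy,xx=np.mgrid[y0:y0+10,x0:x0+10]
        c=np.array([(w*xx).sum(),(w*yy).sum()])/w.sum()
        print(n,i+1,u.round(1),c.round(2))
        obs.append((n,c,(0,-.08+.08*i,.058)))
P={"scene":[((192,72),(-.058,-.08,.05)),((311,119),(-.058,0,.05)),((433,167),(-.058,.08,.05)),((510,248),(0,.15,.078))],
"top":[((600,435),(-.058,-.08,.047)),((467,400),(-.058,0,.047)),((337,366),(-.058,.08,.047)),((243,235),(0,.15,.075))]}
for n,org,s in (("scene",(240,170),(800/180,578/130)),("top",(240,120),(5,5))):
    for p,b in P[n]: obs.append((n,np.array([org[0]+p[0]/s[0]-.5,org[1]+p[1]/s[1]-.5]),b))
def w(t,b): 
    c,s=np.cos(t[2]),np.sin(t[2]); return np.array([t[0]+c*b[0]-s*b[1],t[1]+s*b[0]+c*b[1],b[2]])
def R(t): return np.concatenate([proj(n,w(t,b))[0]-u for n,u,b in obs])
r=least_squares(R,[.4,0,0],loss="huber"); t=r.x
print("pose",t,np.degrees(t[2])); print(R(t).reshape(-1,2).round(1).tolist())
for nm,b in (("b1",(0,-.08,.062)),("b2",(0,0,.062)),("b3",(0,.08,.062)),("link",(0,.15,.063)),("g1",(-.058,-.08,.045)),("g2",(-.058,0,.045)),("g3",(-.058,.08,.045))): print(nm,w(t,b).round(4))
for n in ("scene","top"):
    im=cv2.imread(f"pics/{n}0.png"); h=cv2.cvtColor(im,cv2.COLOR_BGR2HSV)
    m=cv2.inRange(h,(105,150,60),(125,255,255)); cs,_=cv2.findContours(m,0,2)
    for c in cs:
        if cv2.contourArea(c)>300:
            rr=cv2.minAreaRect(c); print(n,rr,[ray(n,*q,.022).round(3)[:2].tolist() for q in cv2.boxPoints(rr)],ray(n,*rr[0],.012).round(3))
E
```

```text
scene 1 [272.4 199.4] [271.9  198.76]
scene 2 [300.2 211.1] [299.83 209.64]
scene 3 [327.9 222.4] [327.95 221.27]
top 1 [364.7 186.9] [365.17 186.81]
top 2 [337.7 180.1] [338.29 179.87]
top 3 [311.3 173.1] [311.74 173.08]
pose [ 0.55814277 -0.02760221 -0.25710147] -14.730828876545115
[[0.1, 0.2], [-0.4, 0.1], [-0.1, -0.3], [-0.5, -0.3], [-0.3, -0.0], [-0.2, 0.1], [-0.1, -0.5], [-0.0, -0.7], [0.2, -0.9], [-0.3, 1.3], [0.2, -0.4], [0.2, -0.1], [-0.2, 0.1], [-0.0, -0.2]]
b1 [ 0.5378 -0.105   0.062 ]
b2 [ 0.5581 -0.0276  0.062 ]
b3 [0.5785 0.0498 0.062 ]
link [0.5963 0.1175 0.063 ]
g1 [ 0.4817 -0.0902  0.045 ]
g2 [ 0.502  -0.0129  0.045 ]
g3 [0.5224 0.0645 0.045 ]
scene ((214.12417602539062, 177.02227783203125), (46.84769821166992, 57.701683044433594), 28.610462188720703) [[0.534, -0.366], [0.337, -0.354], [0.399, -0.211], [0.584, -0.234]] [ 0.461 -0.295  0.012]
scene ((567.9655151367188, 16.41377830505371), (32.56399917602539, 45.16941452026367), 23.198591232299805) [[-0.443, 0.683], [-0.758, 0.781], [-0.684, 0.888], [-0.383, 0.782]] [-0.577  0.788  0.012]
top ((12.0, 270.0), (24.0, 50.0), 0.0) [[0.234, 0.955], [0.379, 0.966], [0.378, 0.896], [0.234, 0.886]] [0.306 0.932 0.012]
top ((427.07427978515625, 215.25741577148438), (44.378658294677734, 50.2493782043457), 5.710593223571777) [[0.389, -0.217], [0.538, -0.236], [0.523, -0.368], [0.375, -0.347]] [ 0.456 -0.294  0.012]
```

The bolts' and link's fit across both views agrees to about 1 px. The link meant is the grey one in the socket at (353,233) in the scene view, because the yellow and brown ones lie loose on the bench. The tray centre is at about (0.458, -0.293).

```bash
cat >> h.py <<'E'
from scipy.spatial.transform import Rotation as Ro
T=np.array([0.5581,-0.0276,-0.2571])
def w(b,t=T):
    c,s=np.cos(t[2]),np.sin(t[2]); return np.array([t[0]+c*b[0]-s*b[1],t[1]+s*b[0]+c*b[1],b[2]])
def st():
    o=get_obs(); return o,np.array(o["position"]),Ro.from_quat(o["tool_rot"])
def go(p,yaw=np.pi/2+T[2]):
    o,x,R=st()
    G=Ro.from_matrix(np.array([[np.cos(yaw),np.sin(yaw),0],[np.sin(yaw),-np.cos(yaw),0],[0,0,-1]]).T.T)
    print("off cm",(R.inv().apply(np.array(p)-x)*100).round(2),"rot",np.degrees((R.inv()*G).as_rotvec()).round(2),"pos",x.round(4),"t",round(o["time"],2))
def blk():
    o,x,R=st(); d=x-[T[0],T[1],0]; c,s=np.cos(T[2]),np.sin(T[2]); print("block-frame TCP mm",(1000*np.array([c*d[0]+s*d[1],-s*d[0]+c*d[1],d[2]])).round(1),"F",o["ft_force"].round(2),"w",o["grip_width"],"t",round(o["time"],2))
E
python3 -c "
from h import *
go(w((0,.15,.13)))"
```

```text
off cm [-34.39  53.94   9.21] rot [-0.02  0.11 -1.58] pos [0.1753 0.5992 0.2217] t 0.1
```

Call:
drive_tool(
  plan=[
    {"offset": [-34.4,53.9,5],"delta_rot": [0,0.1,-1.6],"jaw": 6},
    {"offset": [-34.4,53.9,5],"delta_rot": [0,0.1,-1.6],"jaw": 6},
    {"offset": [-34.4,53.9,5],"delta_rot": [0,0.1,-1.6],"jaw": 6},
    {"offset": [-34.4,53.9,5],"delta_rot": [0,0.1,-1.6],"jaw": 6},
    {"offset": [-34.4,53.9,5],"delta_rot": [0,0.1,-1.6],"jaw": 6},
    {"offset": [-34.4,53.9,5],"delta_rot": [0,0.1,-1.6],"jaw": 6},
    {"offset": [-34.4,53.9,5],"delta_rot": [0,0.1,-1.6],"jaw": 6},
    {"offset": [-34.4,53.9,5],"delta_rot": [0,0.1,-1.6],"jaw": 6},
  ],
)

```text
time: 0.77
position: [0.3949, 0.3478, 0.1962]
tool_rot: [0.792, 0.611, 0.0, -0.001]
ft_force: [1.0, 0.1, 0.2]
grip_width: 0.0602
```

```bash
python3 -c "
from h import *
go(w((0,.15,.13)));blk()"
```

```text
off cm [-17.17  25.33   6.58] rot [-0.02 -0.08  0.03] pos [0.3949 0.3478 0.1962] t 0.77
block-frame TCP mm [-253.3  321.5  196.2] F [1.01 0.11 0.2 ] w 0.06024312153517003 t 0.77
```

Call:
drive_tool(
  plan=[
    {"offset": [-17.2,25.3,6.6],"delta_rot": [0,0,0],"jaw": 6},
    {"offset": [-17.2,25.3,6.6],"delta_rot": [0,0,0],"jaw": 6},
    {"offset": [-17.2,25.3,6.6],"delta_rot": [0,0,0],"jaw": 6},
    {"offset": [-17.2,25.3,6.6],"delta_rot": [0,0,0],"jaw": 6},
    {"offset": [-17.2,25.3,6.6],"delta_rot": [0,0,0],"jaw": 6},
    {"offset": [-17.2,25.3,6.6],"delta_rot": [0,0,0],"jaw": 6},
    {"offset": [-17.2,25.3,6.6],"delta_rot": [0,0,0],"jaw": 6},
    {"offset": [-17.2,25.3,6.6],"delta_rot": [0,0,0],"jaw": 6},
  ],
)

```text
time: 1.43
position: [0.5982, 0.1149, 0.129]
tool_rot: [0.793, 0.61, 0.001, 0.0]
ft_force: [0.9, 0.2, 0.9]
grip_width: 0.06
```

Call:
drive_tool(
  plan=[
    {"offset": [0,0,0],"delta_rot": [0,0,0],"jaw": 6},
    {"offset": [0,0,0],"delta_rot": [0,0,0],"jaw": 6},
    {"offset": [0,0,0],"delta_rot": [0,0,0],"jaw": 6},
    {"offset": [0,0,0],"delta_rot": [0,0,0],"jaw": 6},
    {"offset": [0,0,0],"delta_rot": [0,0,0],"jaw": 6},
    {"offset": [0,0,0],"delta_rot": [0,0,0],"jaw": 6},
    {"offset": [0,0,0],"delta_rot": [0,0,0],"jaw": 6},
    {"offset": [0,0,0],"delta_rot": [0,0,0],"jaw": 6},
  ],
)

```text
time: 2.1
position: [0.5949, 0.1197, 0.1306]
tool_rot: [0.792, 0.611, 0.001, -0.0]
ft_force: [0.0, -0.7, 0.2]
grip_width: 0.0602
```

```bash
python3 -c "
from h import *
go(w((0,.15,.054)));blk()
cv2.imwrite('pics/a1.png',cv2.resize(camera('scene')[130:280,240:440,::-1],(800,600),interpolation=2))"
```

```text
off cm [-0.19  0.18  7.66] rot [ 0.02 -0.1   0.07] pos [0.5949 0.1197 0.1306] t 2.1
block-frame TCP mm [ -1.8 151.8 130.6] F [ 0.02 -0.7   0.19] w 0.06017554635054408 t 2.1
```

View pics/a1.png

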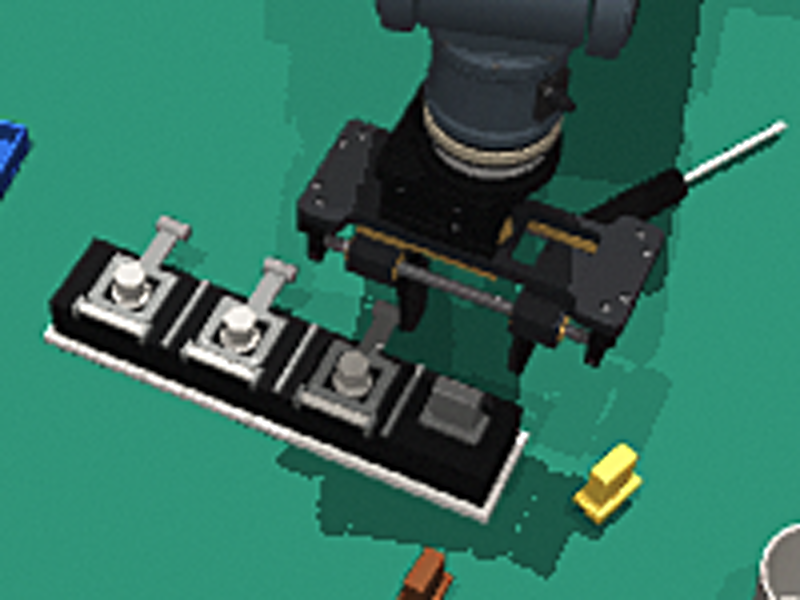

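The open gripper hangs centred over the grey link at crop (455,405), with the fingers either side along the row. I'll descend and grip.

Call:
drive_tool(
  plan=[
    {"offset": [-0.2,0.2,2.5],"delta_rot": [0,0,0],"jaw": 6},
    {"offset": [-0.2,0.2,4.5],"delta_rot": [0,0,0],"jaw": 6},
    {"offset": [-0.2,0.2,6],"delta_rot": [0,0,0],"jaw": 6},
    {"offset": [-0.2,0.2,7],"delta_rot": [0,0,0],"jaw": 6},
    {"offset": [-0.2,0.2,7.6],"delta_rot": [0,0,0],"jaw": 6},
    {"offset": [-0.2,0.2,7.6],"delta_rot": [0,0,0],"jaw": 6},
    {"offset": [-0.2,0.2,7.6],"delta_rot": [0,0,0],"jaw": 6},
    {"offset": [-0.2,0.2,7.6],"delta_rot": [0,0,0],"jaw": 6},
  ],
)

```text
time: 2.82
position: [0.5975, 0.1168, 0.0552]
tool_rot: [0.792, 0.611, 0.001, 0.0]
ft_force: [0.6, 0.4, -0.4]
grip_width: 0.0597
```

Call:
drive_tool(
  plan=[
    {"offset": [0,0,0],"delta_rot": [0,0,0],"jaw": 4},
    {"offset": [0,0,0],"delta_rot": [0,0,0],"jaw": 2},
    {"offset": [0,0,0],"delta_rot": [0,0,0],"jaw": 2},
    {"offset": [0,0,0],"delta_rot": [0,0,0],"jaw": 2},
    {"offset": [0,0,0],"delta_rot": [0,0,0],"jaw": 2},
    {"offset": [0,0,0],"delta_rot": [0,0,0],"jaw": 2},
    {"offset": [0,0,0],"delta_rot": [0,0,0],"jaw": 2},
    {"offset": [0,0,0],"delta_rot": [0,0,0],"jaw": 2},
  ],
  squeeze=50,
)

```text
time: 3.48
position: [0.5971, 0.1173, 0.0546]
tool_rot: [0.792, 0.611, 0.001, -0.001]
ft_force: [0.7, 3.8, 2.4]
grip_width: 0.0296
```

```bash
python3 -c "
from h import *
blk()"
```

```text
block-frame TCP mm [  0.9 150.1  54.6] F [0.7  3.83 2.41] w 0.029638649150357417 t 3.48
```

Call:
drive_tool(
  plan=[
    {"offset": [0,0,-0.3],"delta_rot": [0,0,0],"jaw": 2},
    {"offset": [0,0,-0.6],"delta_rot": [0,0,0],"jaw": 2},
    {"offset": [0,0,-1.2],"delta_rot": [0,0,0],"jaw": 2},
    {"offset": [0,0,-2.2],"delta_rot": [0,0,0],"jaw": 2},
    {"offset": [0,0,-4],"delta_rot": [0,0,0],"jaw": 2},
    {"offset": [0,0,-6],"delta_rot": [0,0,0],"jaw": 2},
    {"offset": [0,0,-8],"delta_rot": [0,0,0],"jaw": 2},
    {"offset": [0,0,-10],"delta_rot": [0,0,0],"jaw": 2},
  ],
)

```text
time: 4.15
position: [0.5961, 0.1155, 0.1563]
tool_rot: [0.792, 0.611, -0.0, 0.0]
ft_force: [1.1, -0.6, -1.5]
grip_width: 0.0296
```

```bash
python3 -c "
from h import *
blk();go((.458,-.293,.15))
cv2.imwrite('pics/a2.png',cv2.resize(camera('scene')[130:280,240:440,::-1],(800,600),interpolation=2))"
```

```text
block-frame TCP mm [  0.4 148.1 156.3] F [ 1.08 -0.61 -1.54] w 0.029571333116359087 t 4.15
off cm [-43.02  -3.     0.63] rot [-0.    0.01  0.03] pos [0.5961 0.1155 0.1563] t 4.15
```

View pics/a2.png

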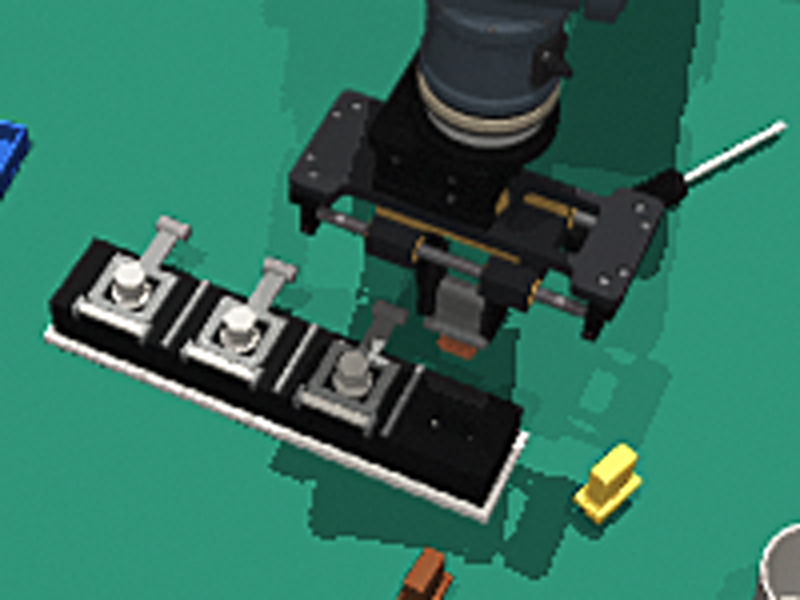

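The link is out of the socket: the copper blade shows at crop (457,347) and the socket is empty at (450,425). I'll carry it to the tray.

Call:
drive_tool(
  plan=[
    {"offset": [-43,-3,0.6],"delta_rot": [0,0,0],"jaw": 2},
    {"offset": [-43,-3,0.6],"delta_rot": [0,0,0],"jaw": 2},
    {"offset": [-43,-3,0.6],"delta_rot": [0,0,0],"jaw": 2},
    {"offset": [-43,-3,0.6],"delta_rot": [0,0,0],"jaw": 2},
    {"offset": [-43,-3,0.6],"delta_rot": [0,0,0],"jaw": 2},
    {"offset": [-43,-3,0.6],"delta_rot": [0,0,0],"jaw": 2},
    {"offset": [-43,-3,0.6],"delta_rot": [0,0,0],"jaw": 2},
    {"offset": [-43,-3,0.6],"delta_rot": [0,0,0],"jaw": 2},
  ],
)

```text
time: 4.87
position: [0.4881, -0.2014, 0.1498]
tool_rot: [0.792, 0.611, 0.0, -0.0]
ft_force: [1.4, 0.2, -0.5]
grip_width: 0.0297
```

Call:
drive_tool(
  plan=[
    {"offset": [-4,-0.3,0],"delta_rot": [0,0,0],"jaw": 2},
    {"offset": [-7,-0.5,0],"delta_rot": [0,0,0],"jaw": 2},
    {"offset": [-9,-0.6,0],"delta_rot": [0,0,0],"jaw": 2},
    {"offset": [-9.7,-0.7,0],"delta_rot": [0,0,0],"jaw": 2},
    {"offset": [-9.7,-0.7,0],"delta_rot": [0,0,0],"jaw": 2},
    {"offset": [-9.7,-0.7,0],"delta_rot": [0,0,0],"jaw": 2},
    {"offset": [-9.7,-0.7,0],"delta_rot": [0,0,0],"jaw": 2},
    {"offset": [-9.7,-0.7,0],"delta_rot": [0,0,0],"jaw": 2},
  ],
)

```text
time: 5.53
position: [0.4585, -0.2894, 0.1489]
tool_rot: [0.791, 0.612, 0.001, -0.001]
ft_force: [0.3, -0.3, -0.6]
grip_width: 0.0296
```

```bash
python3 -c "
from h import *
blk();go((.458,-.293,.041))
cv2.imwrite('pics/a3.png',cv2.resize(camera('scene')[80:230,140:340,::-1],(800,600),interpolation=2))"
```

```text
block-frame TCP mm [ -29.8 -278.6  148.9] F [ 0.34 -0.33 -0.63] w 0.029558823432164174 t 5.53
off cm [-0.38  0.05 10.79] rot [-0.05 -0.13  0.14] pos [ 0.4585 -0.2894  0.1489] t 5.53
```

View pics/a3.png

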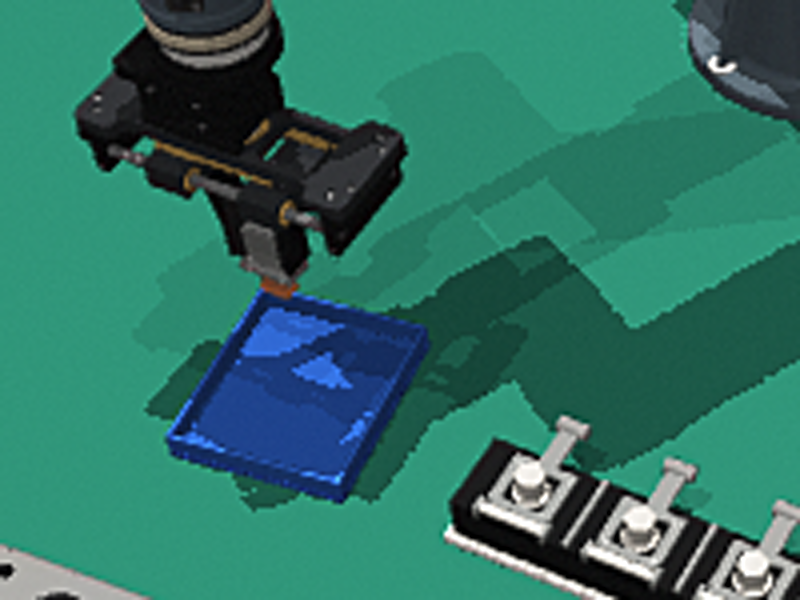

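The gripper with the link is above the tray, whose rim centre is at about crop (300,390); it will land near the middle.

Call:
drive_tool(
  plan=[
    {"offset": [-0.3,0,3],"delta_rot": [0,0,0],"jaw": 2},
    {"offset": [-0.3,0,6],"delta_rot": [0,0,0],"jaw": 2},
    {"offset": [-0.3,0,8],"delta_rot": [0,0,0],"jaw": 2},
    {"offset": [-0.3,0,9.5],"delta_rot": [0,0,0],"jaw": 2},
    {"offset": [-0.3,0,10.3],"delta_rot": [0,0,0],"jaw": 2},
    {"offset": [-0.3,0,10.8],"delta_rot": [0,0,0],"jaw": 2},
    {"offset": [-0.3,0,10.8],"delta_rot": [0,0,0],"jaw": 2},
    {"offset": [-0.3,0,10.8],"delta_rot": [0,0,0],"jaw": 2},
  ],
)

```text
time: 6.25
position: [0.4581, -0.2939, 0.0414]
tool_rot: [0.792, 0.611, 0.001, -0.0]
ft_force: [-0.5, 0.7, 0.7]
grip_width: 0.0294
```

Call:
drive_tool(
  plan=[
    {"offset": [0,0,0.2],"delta_rot": [0,0,0],"jaw": 2},
    {"offset": [0,0,0.2],"delta_rot": [0,0,0],"jaw": 2},
    {"offset": [0,0,0.2],"delta_rot": [0,0,0],"jaw": 3.2},
    {"offset": [0,0,0.2],"delta_rot": [0,0,0],"jaw": 4},
    {"offset": [0,0,0.2],"delta_rot": [0,0,0],"jaw": 5},
    {"offset": [0,0,0.2],"delta_rot": [0,0,0],"jaw": 6},
    {"offset": [0,0,0.2],"delta_rot": [0,0,0],"jaw": 6},
    {"offset": [0,0,-0.5],"delta_rot": [0,0,0],"jaw": 6},
  ],
)

```text
time: 6.92
position: [0.4569, -0.2933, 0.0452]
tool_rot: [0.792, 0.611, 0.001, -0.002]
ft_force: [-0.6, -0.1, 0.8]
grip_width: 0.0558
```

Call:
drive_tool(
  plan=[
    {"offset": [0,0,-2],"delta_rot": [0,0,0],"jaw": 6},
    {"offset": [0,0,-5],"delta_rot": [0,0,0],"jaw": 6},
    {"offset": [0,0,-9],"delta_rot": [0,0,0],"jaw": 0},
    {"offset": [0,0,-9],"delta_rot": [0,0,0],"jaw": 0},
    {"offset": [0,0,-9],"delta_rot": [0,0,0],"jaw": 0},
    {"offset": [0,0,-9],"delta_rot": [0,0,0],"jaw": 0},
    {"offset": [0,0,-9],"delta_rot": [0,0,0],"jaw": 0},
    {"offset": [0,0,-9],"delta_rot": [0,0,0],"jaw": 0},
  ],
)

```text
time: 7.58
position: [0.4567, -0.2933, 0.1345]
tool_rot: [0.792, 0.611, 0.0, -0.002]
ft_force: [0.9, 0.3, 0.5]
grip_width: 0.0281
```

```bash
python3 -c "
from h import *
blk();go(w((0,-.08,.085)))
cv2.imwrite('pics/a4.png',cv2.resize(camera('scene')[80:230,140:340,::-1],(800,600),interpolation=2))"
```

```text
block-frame TCP mm [ -30.6 -282.7  134.5] F [0.9  0.33 0.46] w 0.028056939796547893 t 7.58
off cm [20.25  3.07  5.01] rot [-0.16 -0.19  0.01] pos [ 0.4567 -0.2933  0.1345] t 7.58
```

View pics/a4.png

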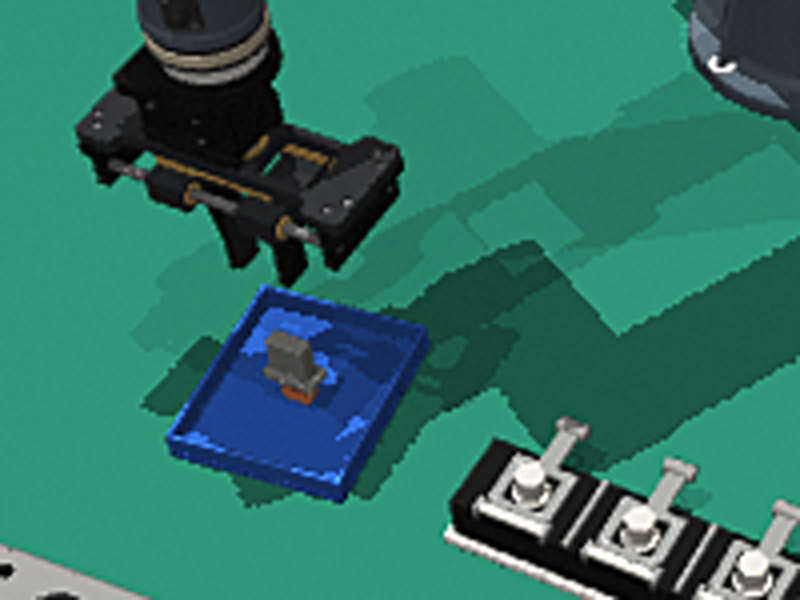

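The link stands on its blade inside the tray at crop (293,365). Next I'll go over bolt 1 with the fingers closed.

Call:
drive_tool(
  plan=[
    {"offset": [4,0.6,0],"delta_rot": [0,0,0],"jaw": 0},
    {"offset": [8,1.2,0],"delta_rot": [0,0,0],"jaw": 0},
    {"offset": [12,1.8,1],"delta_rot": [0,0,0],"jaw": 0},
    {"offset": [16,2.4,2],"delta_rot": [0,0,0],"jaw": 0},
    {"offset": [18.5,2.8,3],"delta_rot": [0,0,0],"jaw": 0},
    {"offset": [20,3.1,4.5],"delta_rot": [0,0,0],"jaw": 0},
    {"offset": [20.2,3.1,5],"delta_rot": [0,0,0],"jaw": 0},
    {"offset": [20.2,3.1,5],"delta_rot": [0,0,0],"jaw": 0},
  ],
  squeeze=20,
)

```text
time: 8.3
position: [0.5375, -0.105, 0.0841]
tool_rot: [0.791, 0.612, -0.001, -0.003]
ft_force: [-0.4, 0.1, -1.4]
grip_width: 0.0005
```

```bash
python3 -c "
from h import *
blk();go(w((0,-.08,.062)))"
```

```text
block-frame TCP mm [ -0.2 -80.1  84.1] F [-0.44  0.13 -1.37] w 0.0005040961871350303 t 8.3
off cm [0.01 0.03 2.21] rot [-0.28 -0.13  0.15] pos [ 0.5375 -0.105   0.0841] t 8.3
```

Call:
drive_tool(
  plan=[
    {"offset": [0,0,1],"delta_rot": [0,0,0],"jaw": 0},
    {"offset": [0,0,1.7],"delta_rot": [0,0,0],"jaw": 0},
    {"offset": [0,0,2],"delta_rot": [0,0,0],"jaw": 0},
    {"offset": [0,0,2.2],"delta_rot": [0,0,0],"jaw": 0},
    {"offset": [0,0,2.3],"delta_rot": [0,0,0],"jaw": 0},
    {"offset": [0,0,2.4],"delta_rot": [0,0,0],"jaw": 0},
    {"offset": [0,0,2.4],"delta_rot": [0,0,0],"jaw": 0},
    {"offset": [0,0,2.4],"delta_rot": [0,0,0],"jaw": 0},
  ],
)

```text
time: 8.97
position: [0.5391, -0.1067, 0.0625]
tool_rot: [0.792, 0.611, 0.001, -0.0]
ft_force: [0.7, 0.2, 0.3]
grip_width: 0.0001
```

Call:
drive_tool(
  plan=[
    {"offset": [0,0,0.05],"delta_rot": [0,0,0],"jaw": 0},
    {"offset": [0,0,0.1],"delta_rot": [0,0,0],"jaw": 0},
    {"offset": [0,0,0.15],"delta_rot": [0,0,0],"jaw": 0},
    {"offset": [0,0,0.2],"delta_rot": [0,0,0],"jaw": 0},
    {"offset": [0,0,0.2],"delta_rot": [0,0,0],"jaw": 0},
    {"offset": [0,0,0.2],"delta_rot": [0,0,0],"jaw": 0},
    {"offset": [0,0,0.2],"delta_rot": [0,0,0],"jaw": 0},
    {"offset": [0,0,0.2],"delta_rot": [0,0,0],"jaw": 0},
  ],
)

```text
time: 9.63
position: [0.5392, -0.1066, 0.0619]
tool_rot: [0.792, 0.611, 0.001, 0.0]
ft_force: [-2.6, -0.6, 10.6]
grip_width: 0.0004
```

Bolt 1 holds 10.6 N at z≈62 mm, so it is tight. On to bolt 2.

Call:
drive_tool(
  plan=[
    {"offset": [0,0,-1],"delta_rot": [0,0,0],"jaw": 0},
    {"offset": [0,0,-2],"delta_rot": [0,0,0],"jaw": 0},
    {"offset": [2,0,-2.5],"delta_rot": [0,0,0],"jaw": 0},
    {"offset": [5,0,-2.5],"delta_rot": [0,0,0],"jaw": 0},
    {"offset": [7,0,-2.2],"delta_rot": [0,0,0],"jaw": 0},
    {"offset": [8,0,-2],"delta_rot": [0,0,0],"jaw": 0},
    {"offset": [8,0,-1],"delta_rot": [0,0,0],"jaw": 0},
    {"offset": [8,0,-0.6],"delta_rot": [0,0,0],"jaw": 0},
  ],
)

```text
time: 10.3
position: [0.5588, -0.029, 0.0655]
tool_rot: [0.791, 0.611, 0.0, -0.001]
ft_force: [-0.1, -0.6, -0.6]
grip_width: 0.0003
```

```bash
python3 -c "
from h import *
blk();go(w((0,0,.062)))"
```

```text
block-frame TCP mm [ 1.  -1.1 65.5] F [-0.13 -0.63 -0.59] w 0.0003338559996743743 t 10.3
off cm [ 0.11 -0.1   0.35] rot [-0.04 -0.07  0.1 ] pos [ 0.5588 -0.029   0.0655] t 10.3
```

Call:
drive_tool(
  plan=[
    {"offset": [0,0,0.2],"delta_rot": [0,0,0],"jaw": 0},
    {"offset": [0,0,0.4],"delta_rot": [0,0,0],"jaw": 0},
    {"offset": [0,0,0.5],"delta_rot": [0,0,0],"jaw": 0},
    {"offset": [0,0,0.6],"delta_rot": [0,0,0],"jaw": 0},
    {"offset": [0,0,0.6],"delta_rot": [0,0,0],"jaw": 0},
    {"offset": [0,0,0.6],"delta_rot": [0,0,0],"jaw": 0},
    {"offset": [0,0,0.6],"delta_rot": [0,0,0],"jaw": 0},
    {"offset": [0,0,0.6],"delta_rot": [0,0,0],"jaw": 0},
  ],
)

```text
time: 10.97
position: [0.5586, -0.03, 0.0619]
tool_rot: [0.792, 0.61, 0.0, -0.001]
ft_force: [-3.3, 1.0, 12.8]
grip_width: 0.0007
```

Bolt 2 is tight as well (12.8 N at 62 mm). Now bolt 3, as a check.

Call:
drive_tool(
  plan=[
    {"offset": [0,0,-1],"delta_rot": [0,0,0],"jaw": 0},
    {"offset": [0,0,-2],"delta_rot": [0,0,0],"jaw": 0},
    {"offset": [2,0,-2.5],"delta_rot": [0,0,0],"jaw": 0},
    {"offset": [5,0,-2.5],"delta_rot": [0,0,0],"jaw": 0},
    {"offset": [7,0,-2.2],"delta_rot": [0,0,0],"jaw": 0},
    {"offset": [8.1,0,-2],"delta_rot": [0,0,0],"jaw": 0},
    {"offset": [8.1,0,-1],"delta_rot": [0,0,0],"jaw": 0},
    {"offset": [8.1,0,-0.6],"delta_rot": [0,0,0],"jaw": 0},
  ],
)

```text
time: 11.63
position: [0.5793, 0.049, 0.0655]
tool_rot: [0.792, 0.611, 0.0, -0.001]
ft_force: [0.8, -0.2, 0.0]
grip_width: 0.0004
```

Call:
drive_tool(
  plan=[
    {"offset": [0,0,0.2],"delta_rot": [0,0,0],"jaw": 0},
    {"offset": [0,0,0.4],"delta_rot": [0,0,0],"jaw": 0},
    {"offset": [0,0,0.5],"delta_rot": [0,0,0],"jaw": 0},
    {"offset": [0,0,0.6],"delta_rot": [0,0,0],"jaw": 0},
    {"offset": [0,0,0.6],"delta_rot": [0,0,0],"jaw": 0},
    {"offset": [0,0,0.6],"delta_rot": [0,0,0],"jaw": 0},
    {"offset": [0,0,0.6],"delta_rot": [0,0,0],"jaw": 0},
    {"offset": [0,0,0.6],"delta_rot": [0,0,0],"jaw": 0},
  ],
)

```text
time: 12.3
position: [0.5801, 0.0492, 0.0607]
tool_rot: [0.792, 0.611, 0.001, -0.0]
ft_force: [-0.2, -0.4, -0.2]
grip_width: 0.0007
```

Call:
drive_tool(
  plan=[
    {"offset": [0,0,0.1],"delta_rot": [0,0,0],"jaw": 0},
    {"offset": [0,0,0.2],"delta_rot": [0,0,0],"jaw": 0},
    {"offset": [0,0,0.3],"delta_rot": [0,0,0],"jaw": 0},
    {"offset": [0,0,0.4],"delta_rot": [0,0,0],"jaw": 0},
    {"offset": [0,0,0.5],"delta_rot": [0,0,0],"jaw": 0},
    {"offset": [0,0,0.6],"delta_rot": [0,0,0],"jaw": 0},
    {"offset": [0,0,0.6],"delta_rot": [0,0,0],"jaw": 0},
    {"offset": [0,0,0.6],"delta_rot": [0,0,0],"jaw": 0},
  ],
)

```text
time: 12.97
position: [0.5803, 0.0492, 0.0563]
tool_rot: [0.792, 0.611, 0.001, 0.0]
ft_force: [-2.5, -0.1, 13.1]
grip_width: 0.0005
```

Bolt 3 gave way and stopped at 56 mm, so it is the loose one. I'll rise, go over its grip and open the jaw.

Call:
drive_tool(
  plan=[
    {"offset": [0,0,-1.5],"delta_rot": [0,0,0],"jaw": 0},
    {"offset": [0,0,-3.5],"delta_rot": [0,0,0],"jaw": 0},
    {"offset": [0,-1.5,-4.5],"delta_rot": [0,0,0],"jaw": 3},
    {"offset": [0,-3.5,-4.5],"delta_rot": [0,0,0],"jaw": 4.8},
    {"offset": [0,-5,-4.5],"delta_rot": [0,0,0],"jaw": 4.8},
    {"offset": [0,-6,-4.5],"delta_rot": [0,0,0],"jaw": 4.8},
    {"offset": [0,-6,-4.5],"delta_rot": [0,0,0],"jaw": 4.8},
    {"offset": [0,-6,-4.5],"delta_rot": [0,0,0],"jaw": 4.8},
  ],
)

```text
time: 13.63
position: [0.522, 0.0645, 0.0994]
tool_rot: [0.792, 0.611, 0.001, -0.0]
ft_force: [1.3, -0.8, 0.5]
grip_width: 0.0327
```

```bash
python3 -c "
from h import *
blk();go(w((-.058,.08,.027)))
cv2.imwrite('pics/a5.png',cv2.resize(camera('scene')[130:280,220:420,::-1],(800,600),interpolation=2))"
```

```text
block-frame TCP mm [-58.4  79.9  99.4] F [ 1.31 -0.75  0.48] w 0.03274820761935312 t 13.63
off cm [-0.    0.03  7.24] rot [ 0.03 -0.1   0.03] pos [0.522  0.0645 0.0994] t 13.63
```

View pics/a5.png

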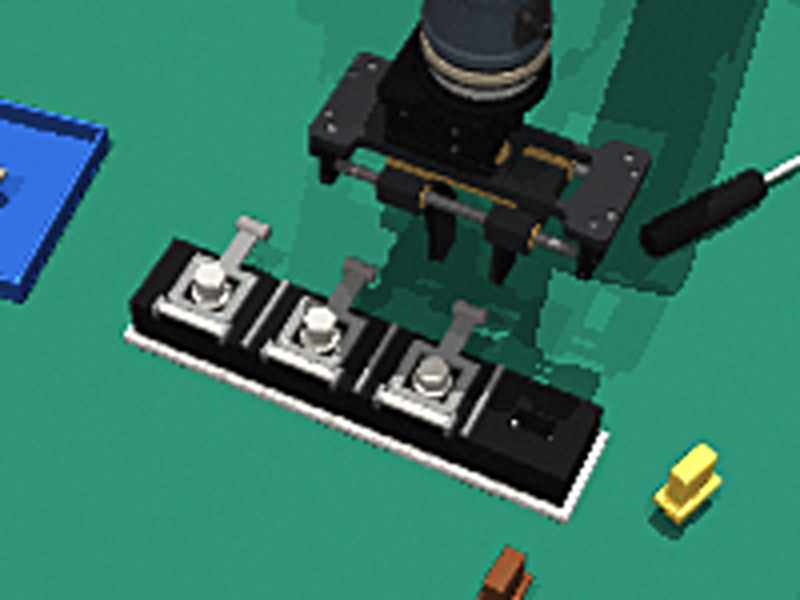

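Bolt 3, at crop (433,370), sits visibly lower than the others. The gripper is above grip 3 at (468,315). I'll descend and grip.

Call:
drive_tool(
  plan=[
    {"offset": [0,0,0],"delta_rot": [0,0,0],"jaw": 4.8},
    {"offset": [0,0,0],"delta_rot": [0,0,0],"jaw": 4.8},
    {"offset": [0,0,2],"delta_rot": [0,0,0],"jaw": 4.8},
    {"offset": [0,0,4],"delta_rot": [0,0,0],"jaw": 4.8},
    {"offset": [0,0,5.5],"delta_rot": [0,0,0],"jaw": 4.8},
    {"offset": [0,0,6.7],"delta_rot": [0,0,0],"jaw": 4.8},
    {"offset": [0,0,7.2],"delta_rot": [0,0,0],"jaw": 4.8},
    {"offset": [0,0,7.2],"delta_rot": [0,0,0],"jaw": 4.8},
  ],
)

```text
time: 14.35
position: [0.5215, 0.0644, 0.0262]
tool_rot: [0.792, 0.611, -0.0, -0.001]
ft_force: [0.4, -0.1, -0.5]
grip_width: 0.048
```

Call:
drive_tool(
  plan=[
    {"offset": [0,0,0],"delta_rot": [0,0,0],"jaw": 4},
    {"offset": [0,0,0],"delta_rot": [0,0,0],"jaw": 3},
    {"offset": [0,0,0],"delta_rot": [0,0,0],"jaw": 1.5},
    {"offset": [0,0,0],"delta_rot": [0,0,0],"jaw": 1.5},
    {"offset": [0,0,0],"delta_rot": [0,0,0],"jaw": 1.5},
    {"offset": [0,0,0],"delta_rot": [0,0,0],"jaw": 1.5},
    {"offset": [0,0,0],"delta_rot": [0,0,0],"jaw": 1.5},
    {"offset": [0,0,0],"delta_rot": [0,0,0],"jaw": 1.5},
  ],
  squeeze=20,
)

```text
time: 15.02
position: [0.5224, 0.0655, 0.028]
tool_rot: [0.792, 0.61, 0.002, -0.0]
ft_force: [1.4, 5.2, 1.6]
grip_width: 0.0216
```

```bash
python3 -c "
from h import *
blk();o,x,R=st()
for a in range(0,81,5):
    r=np.radians(a); d=w((84e-3*(1-np.cos(r)),0,84e-3*np.sin(r)))-w((0,0,0)); print(a,(R.inv().apply(d)*100).round(2))"
```

```text
block-frame TCP mm [-58.2  80.9  28. ] F [1.36 5.22 1.59] w 0.0216324842170647 t 15.02
0 [0. 0. 0.]
5 [ 0.    0.03 -0.73]
10 [ 0.    0.13 -1.46]
15 [ 0.01  0.29 -2.17]
20 [ 0.01  0.51 -2.87]
25 [ 0.01  0.79 -3.55]
30 [ 0.01  1.13 -4.2 ]
35 [ 0.02  1.53 -4.82]
40 [ 0.02  1.97 -5.4 ]
45 [ 0.02  2.47 -5.94]
50 [ 0.02  3.01 -6.43]
55 [ 0.03  3.59 -6.88]
60 [ 0.03  4.21 -7.27]
65 [ 0.03  4.86 -7.61]
70 [ 0.03  5.54 -7.89]
75 [ 0.03  6.24 -8.1 ]
80 [ 0.03  6.95 -8.26]
```

Call:
drive_tool(
  plan=[
    {"offset": [0,0.03,-0.73],"delta_rot": [0,0,0],"jaw": 1.5},
    {"offset": [0,0.13,-1.46],"delta_rot": [0,0,0],"jaw": 1.5},
    {"offset": [0,0.29,-2.17],"delta_rot": [0,0,0],"jaw": 1.5},
    {"offset": [0,0.51,-2.87],"delta_rot": [0,0,0],"jaw": 1.5},
    {"offset": [0,0.79,-3.55],"delta_rot": [0,0,0],"jaw": 1.5},
    {"offset": [0,1.13,-4.2],"delta_rot": [0,0,0],"jaw": 1.5},
    {"offset": [0,1.53,-4.82],"delta_rot": [0,0,0],"jaw": 1.5},
    {"offset": [0,1.97,-5.4],"delta_rot": [0,0,0],"jaw": 1.5},
  ],
)

```text
time: 15.68
position: [0.5403, 0.0607, 0.0815]
tool_rot: [0.792, 0.61, 0.001, -0.002]
ft_force: [1.6, 5.5, -3.5]
grip_width: 0.0217
```

```bash
python3 -c "
from h import *
blk()
cv2.imwrite('pics/a6.png',cv2.resize(camera('scene')[130:280,220:420,::-1],(800,600),interpolation=2))"
```

```text
block-frame TCP mm [-39.7  80.9  81.5] F [ 1.57  5.51 -3.46] w 0.021686528193827704 t 15.68
```

View pics/a6.png

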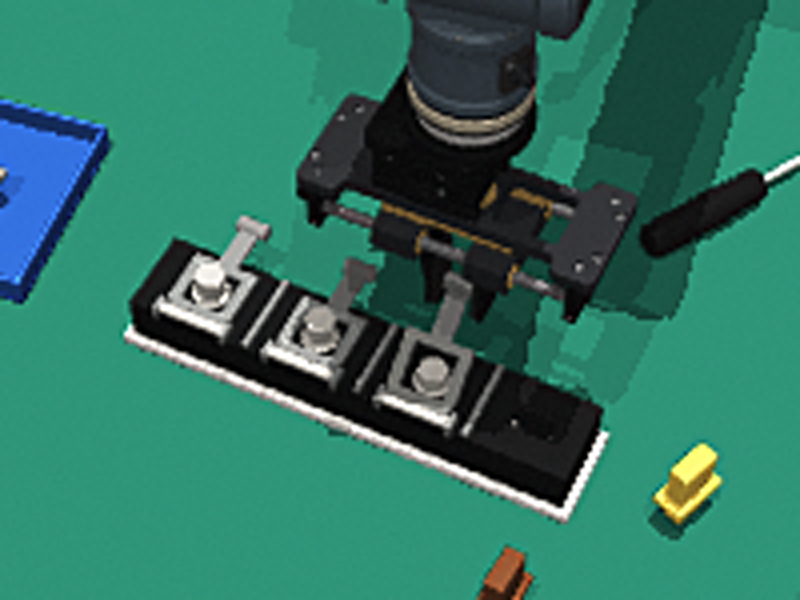

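Cap 3 is rising in the fingers (grip at crop (458,290), about 40° open) and the other caps are shut. I'll continue along the arc to 80°.

Call:
drive_tool(
  plan=[
    {"offset": [0,0.5,-0.54],"delta_rot": [0,0,0],"jaw": 1.5},
    {"offset": [0,1.04,-1.03],"delta_rot": [0,0,0],"jaw": 1.5},
    {"offset": [0,1.62,-1.48],"delta_rot": [0,0,0],"jaw": 1.5},
    {"offset": [0,2.24,-1.87],"delta_rot": [0,0,0],"jaw": 1.5},
    {"offset": [0,2.89,-2.21],"delta_rot": [0,0,0],"jaw": 1.5},
    {"offset": [0,3.57,-2.49],"delta_rot": [0,0,0],"jaw": 1.5},
    {"offset": [0,4.27,-2.7],"delta_rot": [0,0,0],"jaw": 1.5},
    {"offset": [0,4.98,-2.86],"delta_rot": [0,0,0],"jaw": 1.5},
  ],
)

```text
time: 16.4
position: [0.5866, 0.0484, 0.1105]
tool_rot: [0.792, 0.611, -0.001, -0.003]
ft_force: [-3.4, 5.0, 3.8]
grip_width: 0.0215
```

Call:
drive_tool(
  plan=[
    {"offset": [0,0,0],"delta_rot": [0,0,0],"jaw": 1.5},
    {"offset": [0,0,0],"delta_rot": [0,0,0],"jaw": 1.5},
    {"offset": [0,0,0],"delta_rot": [0,0,0],"jaw": 1.5},
    {"offset": [0,0,0],"delta_rot": [0,0,0],"jaw": 1.5},
    {"offset": [0,0,0],"delta_rot": [0,0,0],"jaw": 1.5},
    {"offset": [0,0,0],"delta_rot": [0,0,0],"jaw": 1.5},
    {"offset": [0,0,0],"delta_rot": [0,0,0],"jaw": 1.5},
    {"offset": [0,0,0],"delta_rot": [0,0,0],"jaw": 1.5},
  ],
)

```text
time: 17.07
position: [0.5876, 0.0481, 0.1107]
tool_rot: [0.792, 0.611, 0.001, -0.002]
ft_force: [-2.2, 4.5, 5.0]
grip_width: 0.0215
```

```bash
python3 -c "
from h import *
blk()
im=camera('scene')[:,:,::-1]
cv2.imwrite('pics/a7.png',cv2.resize(im[130:280,220:420],(800,600),interpolation=2))
cv2.imwrite('pics/a7f.png',im)"
```

```text
block-frame TCP mm [  9.3  80.7 110.7] F [-2.18  4.54  5.03] w 0.02148200477362921 t 17.07
```

View pics/a7.png

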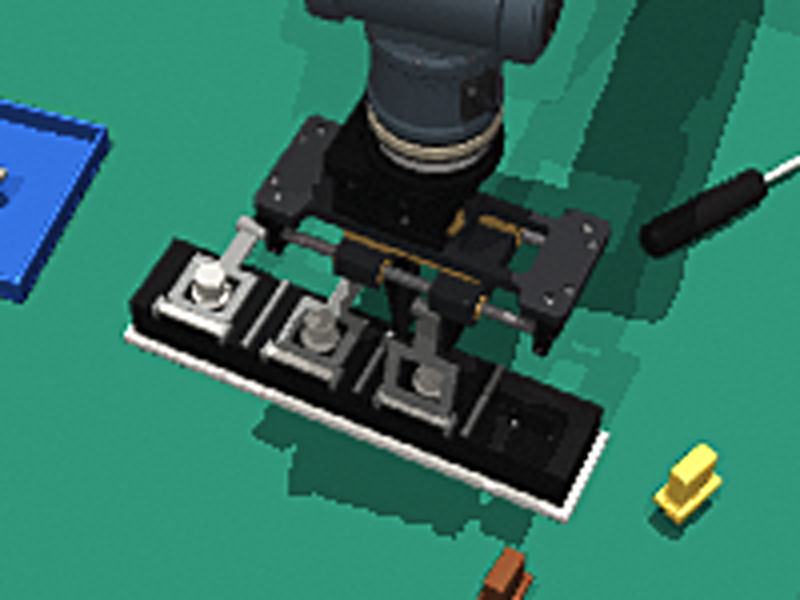

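View pics/a7f.png

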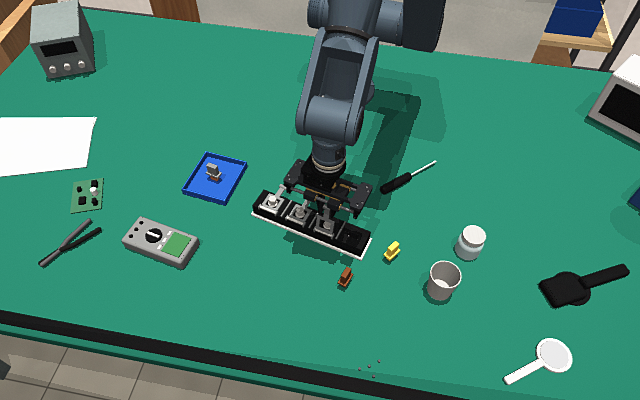

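Cap 3 stands nearly upright in the fingers (grip at crop (428,305), frame at (420,380)). Caps 1 and 2 are flat, the link is in the tray at (213,171), and the bystanders have not moved. The arc travelled (67.5 mm forward, 83 mm up) gives about 79–80°, so I'm handing in.

```bash
python3 -c "
from h import *
blk(); print(hand_in())"
```

```text
block-frame TCP mm [  9.3  80.7 110.7] F [-2.65  4.39  5.27] w 0.021434597957557387 t 17.12
the job is handed in; nothing more can be done
None
```

The job is done and handed in at 17.1 s, with the gripper still holding the loose bolt's cap (cap 3) about 79–80° open.

- **Link:** I pulled the grey link out of its socket and set it in the blue tray, where it stands on its blade.
- **Bolts:** Bolts 1 and 2 held 10.6 N and 12.8 N at 62 mm, so they are tight. Bolt 3 gave way and stopped at 56 mm, so it is the loose one.
- **Cap:** I lifted cap 3 by the two ends of its grip. The opening angle is worked out from how far the gripper travelled, and the last picture agrees with it.

In the last picture the link is in the tray, caps 1 and 2 look shut and the bystanders look unmoved. The grip of cap 2 is partly hidden behind the gripper. The fingers held the grip at 21.4 mm with about 7 N on the wrist. No check failed or disagreed.

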